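# Level a sprung parts shelf

## Robot

A 7-joint arm with a two-finger parallel gripper is mounted at the origin on the work surface. World frame = base frame: x ahead of the robot, y to its left, z up, the work surface at z = 0. Lengths are in mm, angles in rad, forces in N, time in s.
With the tool pointing down it reaches from about 425 to 950 mm from the base axis. Payload 4.7 kg.
Tool frame: the origin (TCP) lies between the finger pads; the fingertips stand 14 mm ahead of it and the grasp point (between the pads) lies 5 mm behind it (bot.finger_overhang is the distance from the TCP to the fingertips, in mm); z points along the fingers, y is the line along which they close (so a half turn about z gives the same grasp; the last joint's range is limited). The gripper opens to 85 mm and grips with 20 to 120 N. Pads are 22 mm wide; open, the fingers measure 114 mm over their backs; the gripper's body (76 mm by 85 mm) begins 54 mm behind the grasp point. The pads swing forward as they close: fully open they stand 13 mm farther back than shut.
Start: joints at [1.094, 0.469, -0.049, 1.532, 0.024, 1.141, -0.082], TCP at [292.31, -608.442, 245.335] pointing down, gripper open.
Joint ranges: [-2.59, 2.59], [-0.33, 1.99], [-1.39, 1.29], [0.1, 2.45], [-1.04, 4.18], [0.21, 1.99], [-2.66, 2.66]. Speed limits (rad/s): [2.57, 2.57, 3.14, 3.14, 3.14, 3.14, 3.14].

## Interface

Orientations are given as a unit quaternion [x, y, z, w].
In Python, from rig import bot gives the robot as it stands. The module is installed in compiled form; this text tells all that it offers.
- The arm moves only by the tool drive_tool, never from a script. Its argument "moves" is a list of rows, each a list of 3 entries, a list of its own where there are three numbers: the opening in per cent of the stroke, from 0 (shut) to 100 (fully open), then the shift along the tool's x, y, z scaled (see below), then the turn, a rotation vector about the tool's x, y, z scaled (see below). A call has 1 to 20 rows; each row is the pose to reach, as a shift and turn from the pose commanded when the call began, along the tool's axes at that moment; what a row does not reach only later rows make up. The controller multiplies each number of a shift by 0.2 m and each number of a turn by 90 degrees. A row lasts 1/8 s, in which the tool goes at most 62.5 mm and 10.7 degrees, less where a joint would pass 70% of its speed; a pose out of reach is approached as far as the arm can. A call with a number of a shift or a turn outside -1 to 1 is refused whole. A call with a gripper value outside its range is refused whole. The fingers move at their own pace and stop on an object; "squeeze" is the grip in N (left out, the last holds). Time passes only in rows, so rows that repeat a pose let the fingers close. It gives the time, the measured TCP pose, the force, the opening and the grip force at its end, in the units of the state.
- bot.get_obs(): the state, without advancing time (a new reading comes with each control period).
- bot.camera(name): name is "scene" or "side" or "wrist"; returns a dict with "color" (384x512x3 uint8, red, green, blue), "fx", "fy", "cx", "cy" (pixels), "k1" (the pictures are not rectified: a ray, as slopes to the right and down, at radius r is drawn at 1 + k1 r^2 times it, then the intrinsics apply), "R" (3x3) and "t" (3): a world point X has camera coordinates R X + t. Camera axes: x right, y down, z forward; pixel columns grow to the right and rows downward; lengths in mm; the calibration is good to about 2 mm. A picture is of the moment at which its call begins. There is no depth.
- bot.finish_job(): hands the job in; it is judged then, once.
The state is a dict: "time": time; "q": joint angles; "qvel": joint speeds; "joint_efforts": joint torques, N m; "eef_pos": TCP position; "orientation": TCP orientation; "contact_force": force on the tool from outside, world axes, zero at the start; "torque": the same for the moment, N m; "grip_width": finger opening in mm; "gripper_force": force on a finger pad.
Only numpy, scipy, OpenCV 4.12 (cv2) and the standard library are available. Lean on these libraries where they do the work, as an engineer would, in place of code of your own. Each camera call takes 0.05 s, during which the arm holds its last target. There are 200 camera calls.

## Task

Lay the yellow spirit level flat on the bare strip of the parts shelf, in front of the row of red bins and lengthwise along the shelf, and let go of it. Then grip the orange levelling knob, press it down so that the shelf's foot stands firmly on its pad, and turn it until the level's bubble is centred between the two black lines. Finish while still gripping the knob and pressing it down with the bubble centred (do not let go: the shelf springs up again), leaving everything else on the bench where it is.

Things in the scene. Friction and masses are not known exactly. Their poses are not given: they have to be found in the camera images.
- level_mid (a point): centre (half-way up) of the loose spirit level: a yellow bar 180 x 30 x 40 mm (x, y, z), 0.26 to 0.34 kg, at first standing upright on the bench left of the shelf; x runs along its length, z up. A green window 60 mm long in its top shows the white bubble; the window's frame stands 5 mm above the top.
- level: the same spirit level; origin at the centre of its underside
- bubble (a joint): place of the white bubble (16 mm long) along the level's x axis, in m, 0 = centred. The black lines are 14 mm either side of the centre, so the bubble clears them when it is within about 5 mm. It runs to the higher end, about 13 mm for each 0.01 rad of tilt, stops at +-20 mm and settles in about 1 s.
- shelf_spot (a point): middle of the bare front strip on the shelf's top face, about 75 mm above the bench when level (6 mm more here while the shelf is up). Shelf frame: y runs along the shelf towards the knob, x away from the robot towards the bins, z up. The strip reaches 45 mm either side in x and from y = -145 to +150 mm; the bins (52 mm high) begin at x = +50 mm and end at y = +120 mm.
- stand: fixed steel bracket that carries the shelf; origin on the bench under the shelf's middle, same axes. The shelf is an aluminium board 180 x 380 x 15 mm (x, y, z), hinged at its right end (190 mm from the origin towards -y), lifted by a spring: left alone its knob end is 0.04 rad up, some 13 mm.
- knob_grip (a point): grip point on the axis of the levelling knob, 190 mm from shelf_spot along the shelf's y: an orange upright wing 46 mm long (this point's x) and 14 mm thick (y). The point is 12 mm under the wing's top and 21 mm above the black flange (54 mm across) it stands on; the flange top is 6 mm above the shelf.
- knob: the same knob; origin on its axis at the flange's underside, z up. Clockwise seen from above screws the foot down: with the foot on its pad the knob end of the shelf rises 2 mm per rad (0.006 rad of tilt, 8 mm of bubble); anticlockwise lowers it. Friction is light (0.04 N m), it stays as turned. The turn needed is 0.9 to 1.7 rad, either way; stops 3 rad from the middle.
- foot: the rubber foot disc (36 mm across, 8 mm high) under the knob; origin at the centre of its underside. It hovers 9 to 17 mm above its pad until the knob is pressed down: pressing takes 2 N at first, 4 to 6 N when the foot meets the pad; about 10 N in all stands it firmly.
- pad_thin: blue disc 56 mm across, 5.4 mm thick, fixed to the bench, under the foot or lying spare behind the shelf; origin under its centre. If it is under the foot, the knob must be turned clockwise.
- pad_thick: yellow disc 56 mm across, 10.6 mm thick, fixed to the bench, the other of the two places. If it is under the foot, the knob must be turned anticlockwise.
- brass_bar: bystander: brass terminal bar 90 x 22 x 16 mm
- terminal_block: bystander: grey and green terminal block 70 x 30 x 32 mm
- tape_roll: bystander: black tape roll, 90 mm across, 20 mm high
- driver: bystander: screwdriver
- spanner: bystander: spanner
- ferrule_jar: bystander: clear jar 56 mm across, 80 mm high
- blue_bin: bystander: blue parts bin 150 x 100 x 75 mm
Mind the look-alikes: they are no part of the job. There is more than one size of the level; the job needs the smaller.

How it is judged:
By the outcome, as a careful person would: the job done as asked, in the order asked, and still so for the second after the job is handed in, while the arm keeps its last pose, push and grip.
It also fails if it takes over 61 s, if anything falls off the work surface, if the arm or the gripper's body presses on something with over 40 N, if the wrist force passes 120 N, or if a joint passes its speed limit or range.

## Working session

There is one attempt and no reset: what is moved stays moved. The work goes in short steps, Python scripts to look and compute and a tool call to move; the robot and the scene stay as the last step left them, time stands still between calls to the robot, and variables do not carry over. Pictures are saved under pics/ and viewed, at most 10 in all, crops included, and the job is handed in when it is done.

Besides the shell and the picture viewer there is one more tool, called after "Request:" as a command line: name --argument value ..., lists and objects as JSON in quotes. drive_tool: Moves the arm, as the interface text tells. Its arguments: {"type":"object","properties":{"moves":{"type":"array","items":{"type":"array"}},"squeeze":{"type":"number"}},"required":["moves"]}

```bash
mkdir -p pics; cat > h.py <<'E'
import numpy as np, cv2
from rig import bot
from scipy.spatial.transform import Rotation as Ro
def snap(name,fn=None):
    c=bot.camera(name)
    if fn: cv2.imwrite('pics/'+fn,cv2.cvtColor(c['color'],cv2.COLOR_RGB2BGR))
    return c
def ray(c,u,v):
    K=np.array([[c['fx'],0,c['cx']],[0,c['fy'],c['cy']],[0,0,1.]])
    p=cv2.undistortPoints(np.array([[[u,v]]],float),K,np.array([c['k1'],0,0,0.]))[0,0]
    R=np.array(c['R']);t=np.array(c['t'])
    return -R.T@t, R.T@np.array([p[0],p[1],1])
def onz(c,u,v,z):
    o,d=ray(c,u,v); return o+d*(z-o[2])/d[2]
def proj(c,X):
    K=np.array([[c['fx'],0,c['cx']],[0,c['fy'],c['cy']],[0,0,1.]])
    R=np.array(c['R']);
    return cv2.projectPoints(np.array(X,float).reshape(-1,1,3),cv2.Rodrigues(R)[0],np.array(c['t'],float),K,np.array([c['k1'],0,0,0.]))[0][:,0]
def delta(pos,rotworld=None):
    "shift/turn numbers to go from measured pose to pos"
    o=bot.get_obs();R=Ro.from_quat(o['orientation'])
    s=R.inv().apply(np.array(pos)-o['eef_pos'])/200
    return s
E
python3 - <<'E'
from h import *
a=snap('scene','a.png');b=snap('side','b.png')
o=bot.get_obs()
print({k:np.round(v,3) for k,v in o.items()})
i=np.hstack([a['color'],b['color']])
for c in(a,b):print(np.round(-np.array(c['R']).T@c['t']),np.round(np.array(c['R'])[2],2),c['fx'],c['k1'])
E
```

```text
{'time': np.float64(0.1), 'q': array([ 1.094,  0.469, -0.049,  1.534,  0.024,  1.141, -0.082]), 'qvel': array([ 0.   , -0.002,  0.002, -0.002,  0.001, -0.001, -0.001]), 'joint_efforts': array([ 1.0000e-03, -5.1151e+01, -4.7000e-02, -2.3839e+01,  1.1000e-02,
        4.0000e-03, -0.0000e+00]), 'eef_pos': array([ 292.046, -608.017,  244.35 ]), 'orientation': array([ 0.975,  0.222, -0.   , -0.001]), 'contact_force': array([-0.565, -0.674,  0.519]), 'torque': array([-0.004, -0.019, -0.006]), 'gripper_force': np.float64(0.0), 'grip_width': np.float64(85.476)}
[ 984.  616. 1094.] [-0.36 -0.48 -0.8 ] 409.7615175891517 0.002360576432776482
[ 30. 714. 665.] [ 0.48 -0.67 -0.57] 364.9826977873792 0.0010141682271702147
```

View pics/a.png

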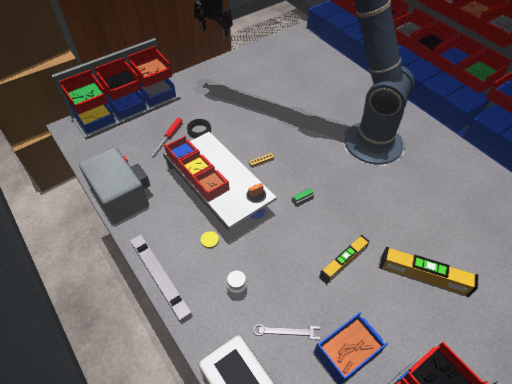

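View pics/b.png

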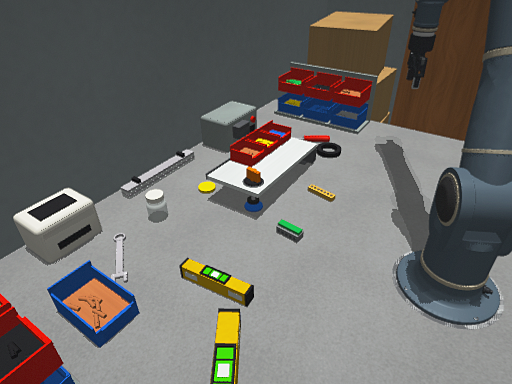

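The scene view shows the small level at about (345,258), the big one at (430,270), the knob at (256,190) with the blue pad under it, and the spare yellow pad at (209,240). So the turn is clockwise. In the side view the level is at (217,280) and the knob at (254,174).

```bash
python3 - <<'E'
from h import *
from scipy.optimize import least_squares
C={n:snap(n) for n in('scene','side')}
def blobs(c,lo,hi,amin):
    h=cv2.cvtColor(c['color'],cv2.COLOR_RGB2HSV);m=cv2.inRange(h,lo,hi)
    m=cv2.morphologyEx(m,cv2.MORPH_CLOSE,np.ones((3,3)))
    n,l,s,ce=cv2.connectedComponentsWithStats(m)
    return [(s[i,:5].tolist(),np.round(ce[i],1).tolist()) for i in range(1,n) if s[i,4]>=amin]
for n,c in C.items():
    print(n,'green',blobs(c,(45,150,100),(70,255,255),15))
    print(' orange',blobs(c,(5,170,120),(15,255,255),20))
    print(' white',blobs(c,(0,0,200),(179,30,255),300))
    print(' blue',blobs(c,(100,120,60),(125,255,255),30))
# level window
c=C['scene']
for p in [(345,258),(325,277),(365,240)]: print(p,onz(c,*p,40)[:2])
for p in [(217,274),(190,262),(246,290)]: print(p,onz(C['side'],*p,42)[:2])
for n,ps in (('scene',[(231,228),(274,194),(211,134)]),('side',[(207,176),(266,199),(328,141)])):
    for p in ps: print(n,p,onz(C[n],*p,86)[:2])
for n in C:
    im=C[n]['color']; u,v=(256,190) if n=='scene' else (254,174)
    cr=[cv2.resize(im[y-40:y+40,x-50:x+50],None,fx=4,fy=4,interpolation=cv2.INTER_CUBIC) for x,y in ((u,v),(345,258) if n=='scene' else (217,280))]
    if n=='scene': A=np.hstack(cr)
    else: A=np.vstack([A,np.hstack(cr)])
cv2.imwrite('pics/c.png',cv2.resize(A,(750,600))[:,:,::-1])
E
```

```text
scene green [([69, 83, 32, 20, 326], [84.5, 92.5]), ([302, 189, 10, 8, 33], [306.2, 192.2]), ([337, 248, 18, 15, 85], [345.4, 255.1]), ([415, 258, 16, 12, 95], [421.1, 262.8]), ([432, 263, 15, 12, 94], [440.2, 268.8])]
 orange [([250, 184, 13, 7, 41], [255.7, 186.9])]
 white [([190, 132, 86, 94, 2759], [230.1, 180.4]), ([147, 262, 32, 39, 445], [162.9, 281.1]), ([254, 324, 66, 15, 372], [286.9, 330.7]), ([200, 335, 73, 49, 1261], [232.9, 361.4])]
 blue [([308, 0, 62, 73, 2235], [338.5, 30.3]), ([398, 46, 114, 126, 5619], [460.3, 108.3]), ([441, 48, 28, 17, 245], [454.4, 55.1]), ([71, 78, 105, 55, 1393], [127.4, 106.3]), ([497, 80, 15, 18, 148], [506.2, 87.9]), ([172, 143, 21, 15, 169], [181.9, 149.9]), ([251, 208, 14, 10, 61], [258.4, 213.9]), ([315, 312, 73, 72, 918], [345.5, 350.7]), ([398, 370, 11, 11, 31], [403.0, 375.4])]
side green [([287, 80, 14, 4, 27], [294.2, 81.1]), ([279, 220, 23, 13, 113], [290.0, 226.0]), ([203, 267, 11, 11, 64], [208.2, 271.3]), ([216, 272, 13, 10, 65], [222.0, 276.7]), ([213, 347, 21, 37, 475], [223.6, 363.8])]
 orange [([247, 166, 13, 8, 35], [252.9,
[... 207 characters left out ...]
 36, 1615], [322.8, 110.0]), ([270, 130, 15, 7, 41], [277.0, 132.3]), ([244, 201, 19, 11, 141], [253.3, 206.5]), ([47, 260, 92, 87, 2550], [91.6, 302.0]), ([41, 366, 34, 18, 338], [59.1, 377.1])]
(345, 258) [439.77162559 304.92690296]
(325, 277) [526.83730043 316.06714181]
(365, 240) [349.38987731 295.52665391]
(217, 274) [428.89982022 298.17937099]
(190, 262) [505.05235503 304.75629787]
(246, 290) [348.31673077 298.52848095]
scene (231, 228) [665.42277103  52.37966774]
scene (274, 194) [488.59607705  26.28350087]
scene (211, 134) [ 508.02489944 -309.86439612]
side (207, 176) [668.67631043  47.22564301]
side (266, 199) [460.05864636  47.99999743]
side (328, 141) [ 466.27181497 -351.33957106]
```

View pics/c.png

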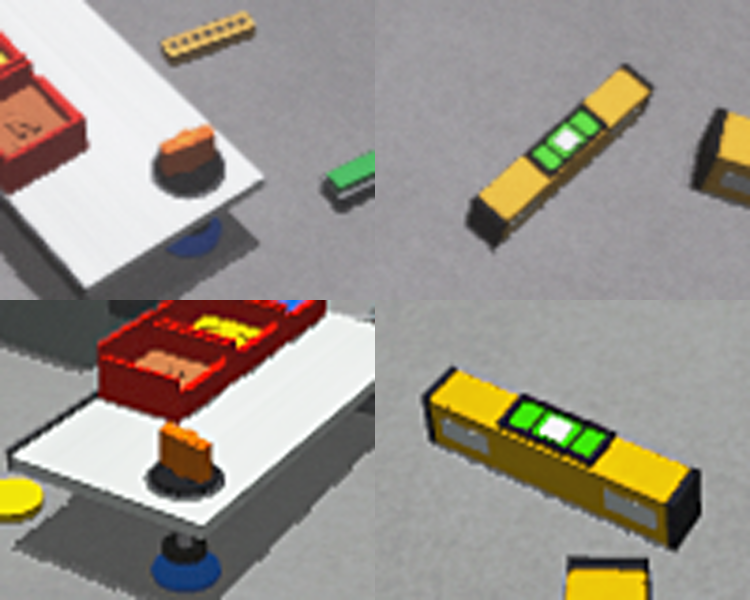

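The crop shows the level's window centre at (346.5,255.3) in scene and (215,274) in side. The knob wing's top is at (256,187) and (253,170), with its long side roughly along the shelf's x. The pad under the foot is blue.

```bash
python3 - <<'E'
from h import *
a=bot.camera('scene');b=bot.camera('side')
f=lambda x,y,ox,oy,bx,by:((x-bx)/3.75+ox,(y-by)/3.75+oy)
S=lambda x,y:f(x,y,206,150,0,0); SL=lambda x,y:f(x,y,295,218,375,0)
D=lambda x,y:f(x,y,204,134,0,300); DL=lambda x,y:f(x,y,167,240,375,300)
print('level win',onz(a,*SL(568,140),45),onz(b,*DL(555,428),45))
print('lev ends scene',[np.round(onz(a,*SL(*p),40)[:2]) for p in((622,65),(652,92),(482,190),(503,215))])
print('lev ends side',[np.round(onz(b,*DL(*p),40)[:2]) for p in((456,370),(432,395),(698,470),(675,497))])
print('knob top',onz(a,*S(187,140),128),onz(b,*D(185,434),128))
print('wing ends',onz(a,*S(162,152),128)[:2],onz(a,*S(213,130),128)[:2],onz(b,*D(162,427),128)[:2],onz(b,*D(210,442),128)[:2])
print('cornF',onz(a,*S(265,180),89),onz(b,*D(205,522),89));print('cornB',onz(a,*S(86,288),89),onz(b,*D(12,457),89))
print('pad', onz(a,258.4,213.9,4),onz(b,253.3,207,4))
print('cornR', onz(a,211,134,75),onz(b,328,141,75))
E
```

```text
level win [432.90017314 302.51354726  45.        ] [430.45860923 302.99139679  45.        ]
lev ends scene [array([348., 277.]), array([346., 309.]), array([513., 294.]), array([514., 319.])]
lev ends side [array([517., 297.]), array([514., 321.]), array([344., 278.]), array([344., 302.])]
knob top [538.25463844  -0.8850806  128.        ] [534.37554566  -0.93487595 128.        ]
wing ends [561.5036082   -2.59587706] [515.27754947   2.9764665 ] [5.54670579e+02 2.49572533e-01] [512.40538176  -1.7428881 ]
cornF [492.74673969  45.06097767  89.        ] [489.19022381  39.93371542  89.        ]
cornB [668.95719915  47.1245132   89.        ] [665.34908549  49.79830773  89.        ]
pad [538.0794011   13.25299845   4.        ] [530.55252158   8.30754195   4.        ]
cornR [ 502.83577023 -319.96557686   75.        ] [ 474.56371867 -371.58878848   75.        ]
```

Request:
drive_tool --moves '[[70,[0.8,-0.52,-0.1],[0,0,0]],[70,[0.8,-0.52,-0.1],[0,0,0]],[70,[0.8,-0.52,-0.1],[0,0,0]],[70,[0.8,-0.52,-0.1],[0,0,0]]]'

```text
time: 0.8
eef_pos: [395.8, -440.3, 266.3]
orientation: [0.974, 0.227, 0.002, -0.0]
contact_force: [-0.3, -1.1, -0.2]
grip_width: 59.6
gripper_force: 0.0
```

Request:
drive_tool --moves '[[70,[0.8,-0.52,-0.1],[0,0,0]],[70,[0.8,-0.52,-0.1],[0,0,0]],[70,[0.8,-0.52,-0.1],[0,0,0]],[70,[0.8,-0.52,-0.1],[0,0,0]]]'

```text
time: 1.3
eef_pos: [493.7, -277.7, 286.1]
orientation: [0.974, 0.226, 0.001, -0.0]
contact_force: [-0.3, -1.0, 0.2]
grip_width: 59.8
gripper_force: 0.0
```

Request:
drive_tool --moves '[[70,[0.8,-0.52,-0.1],[0,0,0.224]],[70,[0.8,-0.52,-0.1],[0,0,0.224]],[70,[0.8,-0.52,-0.1],[0,0,0.224]],[70,[0.8,-0.52,-0.1],[0,0,0.224]]]'

```text
time: 1.8
eef_pos: [591.7, -115.6, 305.5]
orientation: [0.999, 0.051, 0.001, -0.001]
contact_force: [-0.6, -1.6, 0.1]
grip_width: 59.5
gripper_force: 0.0
```

```bash
python3 - <<'E'
from h import *
c=snap('wrist','d.png')
print(np.round(-np.array(c['R']).T@c['t']),np.round(np.array(c['R']),2).tolist(),c['fx'],delta([431,303,170]), delta([431,303,305]))
E
```

```text
[ 673. -108.  435.] [[0.1, -0.99, -0.0], [-0.94, -0.1, 0.32], [-0.32, -0.03, -0.95]] 322.97758573944606 [-0.58828589 -2.1681063   0.67782321] [-0.58767191 -2.16871342  0.00282376]
```

View pics/d.png

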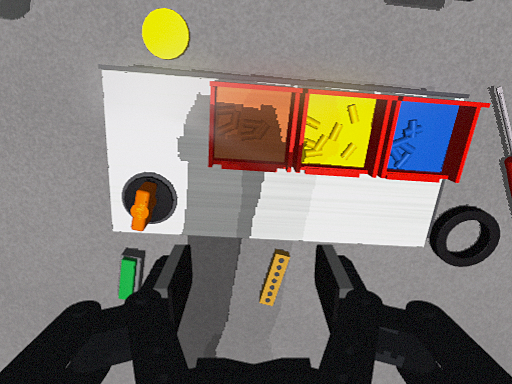

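The wrist view shows the shelf's front corners at (112,232) and (423,246), its back-left corner at (104,67), the knob flange centred at (149,199) and the bins' front edge from about (210,168) to (462,181).

```bash
python3 - <<'E'
from h import *
c=bot.camera('wrist')
for n,u,v,z in(('LF',112,232,89),('LB',104,67,89),('RF',423,246,74),('flange',149,199,94),('wingtopA',140,205,128),('w1',133,227,128),('w2',147,184,128),('bin front L',210,169,84),('bin front R',438,181,76)): print(n,np.round(onz(c,u,v,z),1))
E
```

```text
LF [488.5  39.7  89. ]
LB [671.4  40.8  89. ]
RF [ 500.5 -340.2   74. ]
flange [536.6  -5.3  94. ]
wingtopA [542.7  -6.5 128. ]
w1 [517.2   1.  128. ]
w2 [565.9 -13.7 128. ]
bin front L [575.6 -70.4  84. ]
bin front R [ 585.8 -333.6   76. ]
```

Request:
drive_tool --moves '[[70,[-0.2,-0.9,0],[0,0,0]],[70,[-0.2,-0.9,0],[0,0,0]],[70,[-0.2,-0.9,0],[0,0,0]],[70,[-0.2,-0.9,0],[0,0,0]]]'

```text
time: 2.4
eef_pos: [531.2, 58.2, 305.6]
orientation: [0.999, 0.05, -0.0, -0.0]
contact_force: [-0.0, -0.9, 0.7]
grip_width: 59.6
gripper_force: 0.0
```

Request:
drive_tool --moves '[[70,[-0.2,-0.9,0.3],[0,0,0]],[70,[-0.2,-0.9,0.3],[0,0,0]],[70,[-0.2,-0.9,0.3],[0,0,0]],[70,[-0.2,-0.9,0.3],[0,0,0]],[70,[-0.2,-0.9,0.3],[0,0,0]]]'

```text
time: 3.02
eef_pos: [477.1, 228.6, 245.0]
orientation: [0.999, 0.046, -0.0, 0.001]
contact_force: [0.2, -0.9, 0.6]
grip_width: 59.9
gripper_force: 0.0
```

Request:
drive_tool --moves '[[70,[-0.2,-0.36,0.3],[0,0,0]],[70,[-0.2,-0.36,0.3],[0,0,0]],[70,[-0.2,-0.36,0.3],[0,0,0]]]'

```text
time: 3.4
eef_pos: [428.8, 297.7, 184.1]
orientation: [0.999, 0.048, -0.001, 0.001]
contact_force: [0.3, 0.3, 0.4]
grip_width: 59.7
gripper_force: 0.0
```

```bash
python3 - <<'E'
from h import *
c=snap('wrist','e.png'); h=cv2.cvtColor(c['color'],cv2.COLOR_RGB2HSV)
o=bot.get_obs();print(o['eef_pos'],o['orientation'])
m=cv2.inRange(h,(45,150,80),(70,255,255)); n,l,s,ce=cv2.connectedComponentsWithStats(m)
for i in range(1,n):
    if s[i,4]>50: print(s[i],ce[i],onz(c,*ce[i],43))
E
```

```text
[430.49813347 296.91777114 185.05787804] [9.98914167e-01 4.65800854e-02 3.91685890e-05 8.83230004e-04]
[238 142  26  17 429] [250.2960373  149.98601399] [454.89675984 301.68310661  43.        ]
[238 161  26  29 380] [250.73157895 174.91052632] [433.04554884 299.23965518  43.        ]
[239 192  25  16 391] [250.90792839 199.52173913] [410.30890489 296.92525031  43.        ]
[ 479  212   33   63 1003] [498.76370887 247.76869392] [384.41111407  59.87021558  43.        ]
[ 36 308  30  23 160] [ 48.63125 317.86875] [262.71066727 489.78395393  43.        ]
[ 16 324  24  21 276] [ 28.10869565 333.33333333] [240.93828926 512.90111435  43.        ]
```

View pics/e.png

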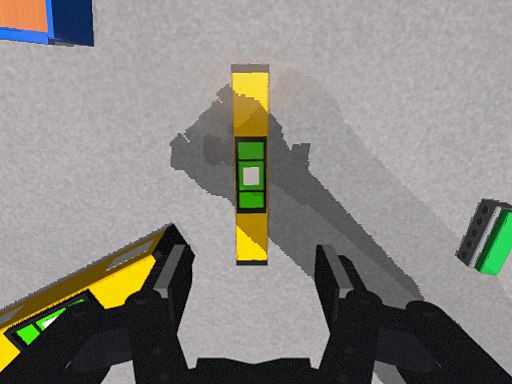

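The wrist view shows the small level's window centred at (250,175), aligned with the tool. The big level's corner at (172,228) is clear of the left finger.

Request:
drive_tool --moves '[[65,[0.011,-0.011,0.3],[0,0,-0.008]],[65,[0.011,-0.011,0.6],[0,0,-0.008]],[65,[0.011,-0.011,0.8],[0,0,-0.008]],[65,[0.011,-0.011,0.8],[0,0,-0.008]],[65,[0.011,-0.011,0.8],[0,0,-0.008]]]'

```text
time: 4.08
eef_pos: [433.6, 301.2, 27.2]
orientation: [0.999, 0.053, 0.002, -0.001]
contact_force: [-0.6, 0.8, 0.4]
grip_width: 55.2
gripper_force: 0.0
```

Request:
drive_tool --moves '[[0,[0,0,0],[0,0,0]],[0,[0,0,0],[0,0,0]],[0,[0,0,0],[0,0,0]],[0,[0,0,0],[0,0,0]],[0,[0,0,0],[0,0,0]],[0,[0,0,0],[0,0,0]]]' --squeeze 50

```text
time: 4.82
eef_pos: [432.7, 301.8, 27.4]
orientation: [0.999, 0.054, 0.002, -0.0]
contact_force: [-0.3, -2.0, 8.5]
grip_width: 29.4
gripper_force: 52.0
```

Request:
drive_tool --moves '[[0,[0,0,-0.3],[0,0,0]],[0,[0,0,-0.6],[0,0,0]],[0,[0,0,-0.9],[0,0,0]],[0,[0,0,-0.9],[0,0,0]]]'

```text
time: 5.32
eef_pos: [433.1, 303.7, 210.7]
orientation: [0.999, 0.054, 0.005, -0.003]
contact_force: [-0.2, -0.1, -3.8]
grip_width: 29.5
gripper_force: 51.4
```

Request:
drive_tool --moves '[[0,[0.1,0.2,0],[0,0,-0.119]],[0,[0.1,0.4,0],[0,0,-0.238]],[0,[0.1,0.6,0],[0,0,-0.357]],[0,[0.1,0.7,0],[0,0,-0.476]],[0,[0.1,0.8,0],[0,0,-0.595]],[0,[0.1,0.9,0],[0,0,-0.714]],[0,[0.1,0.9,0],[0,0,-0.833]],[0,[0.1,0.9,0],[0,0,-0.952]],[0,[0.1,0.9,0],[0,0,-0.952]]]'

```text
time: 6.45
eef_pos: [469.3, 124.2, 204.1]
orientation: [0.696, 0.718, -0.001, -0.001]
contact_force: [-1.1, -0.3, -3.9]
grip_width: 28.9
gripper_force: 51.2
```

Request:
drive_tool --moves '[[0,[-0.25,0.04,0],[0,0,0]],[0,[-0.5,0.09,0],[0,0,0]],[0,[-0.7,0.12,0],[0,0,0]],[0,[-0.815,0.145,0],[0,0,0]],[0,[-0.815,0.145,0],[0,0,0]]]'

```text
time: 7.08
eef_pos: [504.4, -39.4, 204.4]
orientation: [0.698, 0.716, -0.001, -0.0]
contact_force: [-0.3, -0.2, -3.6]
grip_width: 28.6
gripper_force: 51.2
```

Request:
drive_tool --moves '[[0,[-0.25,0.04,0],[0,0,0]],[0,[-0.5,0.09,0],[0,0,0]],[0,[-0.7,0.12,0],[0,0,0]],[0,[-0.815,0.145,0],[0,0,0]],[0,[-0.815,0.145,0],[0,0,0]],[0,[-0.815,0.145,0],[0,0,0]]]'

```text
time: 7.82
eef_pos: [539.2, -196.4, 205.2]
orientation: [0.694, 0.72, 0.0, -0.001]
contact_force: [0.3, -0.1, -4.0]
grip_width: 29.1
gripper_force: 51.2
```

```bash
python3 - <<'E'
from h import *
c=snap('wrist','f.png'); o=bot.get_obs();print(o['eef_pos'],o['orientation'],o['q'],Ro.from_quat(o['orientation']).as_matrix().round(3))
E
```

```text
[ 539.21021629 -196.36463351  205.34220704] [ 6.94134846e-01  7.19844730e-01  3.57061696e-04 -5.03218119e-04] [ 0.70542677  0.39964552 -0.55516018  1.79922971  0.24297522  1.01169598
  0.09187733] [[-0.036  0.999 -0.   ]
 [ 0.999  0.036  0.001]
 [ 0.001 -0.    -1.   ]]
```

View pics/f.png

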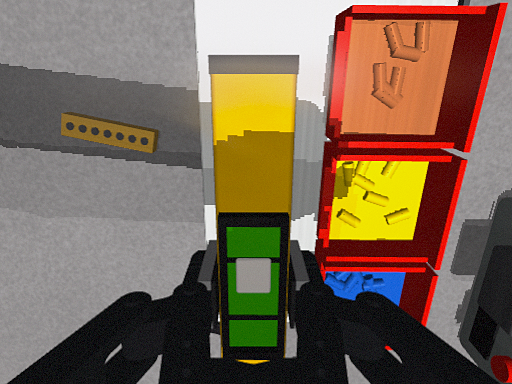

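The wrist view shows the level held parallel to the shelf over the white strip. The bins' front edge is near u=325, well clear of the finger.

Request:
drive_tool --moves '[[0,[0,0.01,0.2],[0,0.025,0]],[0,[0,0.01,0.35],[0,0.025,0]],[0,[0,0.01,0.42],[0,0.025,0]],[0,[0,0.01,0.45],[0,0.025,0]],[0,[0,0.01,0.46],[0,0.025,0]],[0,[0,0.01,0.46],[0,0.025,0]]]'

```text
time: 8.62
eef_pos: [541.8, -199.0, 114.2]
orientation: [0.695, 0.719, 0.014, -0.013]
contact_force: [-0.4, 0.6, -2.7]
grip_width: 29.4
gripper_force: 51.1
```

Request:
drive_tool --moves '[[0,[0,0,0.008],[0,0,0]],[0,[0,0,0.015],[0,0,0]],[0,[0,0,0.015],[0,0,0]]]'

```text
time: 9.0
eef_pos: [541.1, -199.0, 110.3]
orientation: [0.695, 0.719, 0.014, -0.014]
contact_force: [-0.4, 0.8, -3.7]
grip_width: 29.1
gripper_force: 51.1
```

Request:
drive_tool --moves '[[0,[0,0,0.008],[0,0,0]],[0,[0,0,0.015],[0,0,0]],[0,[0,0,0.015],[0,0,0]]]'

```text
time: 9.38
eef_pos: [541.3, -199.0, 107.9]
orientation: [0.695, 0.719, 0.014, -0.014]
contact_force: [-1.6, -0.2, 3.5]
grip_width: 29.2
gripper_force: 52.1
```

Request:
drive_tool --moves '[[45,[0,0,0],[0,0,0]],[58,[0,0,0],[0,0,0]],[58,[0,0,0],[0,0,0]],[58,[0,0,0],[0,0,0]]]'

```text
time: 9.88
eef_pos: [541.2, -198.8, 107.3]
orientation: [0.695, 0.719, 0.014, -0.014]
contact_force: [-0.1, -0.3, -0.7]
grip_width: 49.7
gripper_force: 0.0
```

Request:
drive_tool --moves '[[58,[0,0,-0.15],[0,0,0]],[58,[0,0,-0.4],[0,-0.025,0]],[58,[0,0,-0.65],[0,-0.025,0]],[58,[0,0,-0.8],[0,-0.025,0]],[58,[0,0,-0.8],[0,-0.025,0]]]'

```text
time: 10.5
eef_pos: [542.8, -205.3, 270.0]
orientation: [0.695, 0.719, 0.001, 0.003]
contact_force: [0.4, 1.0, -0.7]
grip_width: 49.8
gripper_force: 0.0
```

```bash
python3 - <<'E'
from h import *
c=snap('wrist'); o=bot.get_obs();print(o['eef_pos'],o['orientation'])
s=bot.camera('scene');w=s['color'][110:250,150:310]
A=np.hstack([cv2.resize(w,(400,350),interpolation=cv2.INTER_CUBIC),cv2.resize(c['color'],(400,300))[:] if 0 else cv2.resize(c['color'],(400,350))])
cv2.imwrite('pics/g.png',A[:,:,::-1])
E
```

```text
[ 541.61618282 -205.15321108  267.90754963] [6.95339723e-01 7.18680573e-01 2.33269715e-04 9.21022955e-04]
```

View pics/g.png

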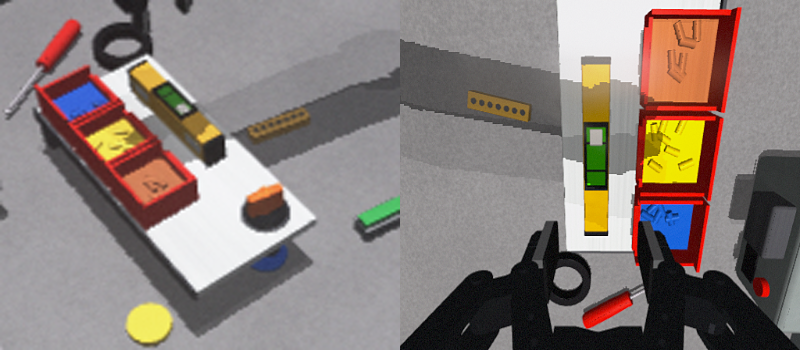

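Left panel (scene): the level lies on the strip in front of the bins, flat and clear of the knob. Right panel (wrist): it is parallel to the strip, with the bubble at the high knob end.

Request:
drive_tool --moves '[[75,[0.2,0,0],[0,0,-0.119]],[75,[0.4,0,0],[0,0,-0.238]],[75,[0.6,0,0],[0,0,-0.357]],[75,[0.8,0,0],[0,0,-0.476]],[75,[1,0,0],[0,0,-0.595]],[75,[1,0,0],[0,0,-0.714]],[75,[1,0,0],[0,0,-0.833]],[75,[1,0,0],[0,0,-0.91]],[75,[1,0,0],[0,0,-0.91]],[75,[1,0,0],[0,0,-0.91]]]'

```text
time: 11.85
eef_pos: [534.3, -5.4, 266.3]
orientation: [0.055, 0.998, 0.0, -0.001]
contact_force: [0.2, 0.3, 0.4]
grip_width: 64.3
gripper_force: 0.0
```

```bash
python3 - <<'E'
from h import *
c=snap('wrist','i.png'); o=bot.get_obs();print(o['eef_pos'],o['orientation'],o['q'])
h=cv2.cvtColor(c['color'],cv2.COLOR_RGB2HSV);m=cv2.inRange(h,(4,150,90),(17,255,255))
n,l,s,ce=cv2.connectedComponentsWithStats(m)
for i in range(1,n):
    if s[i,4]>80: 
        pts=np.argwhere(l==i)[:,::-1].astype(np.float32); r=cv2.minAreaRect(pts)
        P=np.array([onz(c,*p,128)[:2] for p in cv2.boxPoints(r)])
        print(s[i],r,P.round(1).tolist())
print(proj(c,[[537,-3,128],[537,-3,94]]))
E
```

```text
[534.43600186  -5.29204123 266.59557534] [ 5.47535420e-02  9.98499767e-01  5.08102072e-06 -5.14916000e-04] [ 0.67637071  0.35707554 -0.93739994  1.80143817  0.31445904  1.14314189
  1.09719933]
[245 153  21  56 866] ((255.0, 180.5), (55.0, 20.0), 90.0) [[507.6, -9.7], [509.4, 7.1], [559.0, 2.3], [557.0, -15.5]]
[124 247  44  41 757] ((149.23532104492188, 264.4411926269531), (36.38034439086914, 42.928802490234375), 75.96376037597656) [[588.7, -133.1], [582.2, -92.3], [620.4, -91.2], [627.5, -133.6]]
[182 251  16  51 333] ((191.3724365234375, 276.53106689453125), (14.948187828063965, 50.15947341918945), 4.763641834259033) [[648.2, -89.0], [593.8, -75.3], [596.6, -61.7], [651.3, -74.6]]
[[256.54971651 185.2706755 ]
 [256.20741257 174.69815217]]
```

View pics/i.png

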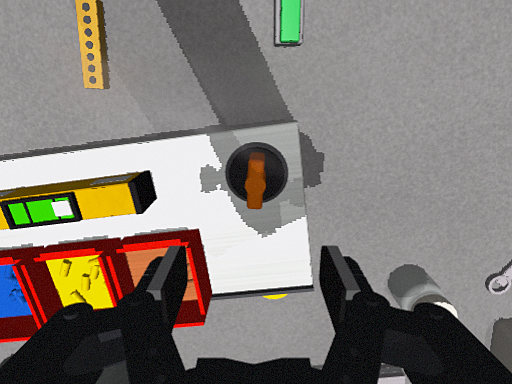

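The wrist view shows the knob wing at (255,180), exactly along the tool's x, with the flange centre at (257,173). That puts the axis at about (537.5,-3.5). Going down to grip it.

Request:
drive_tool --moves '[[55,[-0.014,0.008,0.25],[-0.025,0,0]],[55,[-0.014,0.008,0.5],[-0.025,0,0]],[55,[-0.014,0.008,0.65],[-0.025,0,0]],[55,[-0.014,0.008,0.75],[-0.025,0,0]],[55,[-0.014,0.008,0.76],[-0.025,0,0]],[55,[-0.014,0.008,0.76],[-0.025,0,0]]]'

```text
time: 12.65
eef_pos: [538.6, -3.6, 116.2]
orientation: [0.054, 0.998, 0.02, 0.002]
contact_force: [-0.0, 0.6, -0.3]
grip_width: 47.1
gripper_force: 0.0
```

Request:
drive_tool --moves '[[0,[0,0,0],[0,0,0]],[0,[0,0,0],[0,0,0]],[0,[0,0,0],[0,0,0]],[0,[0,0,0],[0,0,0]],[0,[0,0,0],[0,0,0]],[0,[0,0,0],[0,0,0]]]' --squeeze 70

```text
time: 13.4
eef_pos: [538.2, -3.6, 115.5]
orientation: [0.054, 0.998, 0.02, 0.002]
contact_force: [2.3, 1.5, 2.1]
grip_width: 12.4
gripper_force: 70.1
```

Request:
drive_tool --moves '[[0,[0,0.002,0.02],[0.008,0,0]],[0,[0,0.004,0.04],[0.015,0,0]],[0,[0,0.007,0.06],[0.022,0,0]],[0,[0,0.009,0.075],[0.028,0,0]],[0,[0,0.009,0.075],[0.028,0,0]]]'

```text
time: 14.02
eef_pos: [538.3, -1.5, 100.6]
orientation: [0.054, 0.999, -0.003, 0.0]
contact_force: [-0.7, 1.1, 8.0]
grip_width: 12.6
gripper_force: 70.8
```

Request:
drive_tool --moves '[[0,[0,0,0.01],[0,0,0]],[0,[0,0,0.015],[0,0,0]],[0,[0,0,0.015],[0,0,0]],[0,[0,0,0.015],[0,0,0]]]'

```text
time: 14.52
eef_pos: [538.4, -1.4, 100.2]
orientation: [0.054, 0.999, -0.004, 0.0]
contact_force: [-7.5, -0.8, 28.3]
grip_width: 12.7
gripper_force: 73.8
```

```bash
cat >> h.py <<'E'
def bubble():
    from rig import bot
    c=bot.camera('wrist');h=cv2.cvtColor(c['color'],cv2.COLOR_RGB2HSV)
    g=cv2.inRange(h,(45,140,60),(75,255,255)); 
    n,l,s,ce=cv2.connectedComponentsWithStats(g)
    r=[(s[i,:5].tolist(),ce[i].round(1).tolist()) for i in range(1,n) if s[i,4]>40]
    return c,r
E
python3 - <<'E'
from h import *
c,r=bubble();print(r)
a=c['color'];cv2.imwrite('pics/j.png',np.hstack([a])[:,:,::-1])
s=bot.camera('scene')['color'][120:200,190:290]
A=np.hstack([cv2.resize(s,(375,300),interpolation=cv2.INTER_CUBIC),cv2.resize(a,(400,300))]);cv2.imwrite('pics/j.png',A[:,:,::-1])
print(bot.get_obs()['contact_force'])
E
```

```text
[]
[-7.01718293 -0.76872598 28.03314756]
```

View pics/j.png

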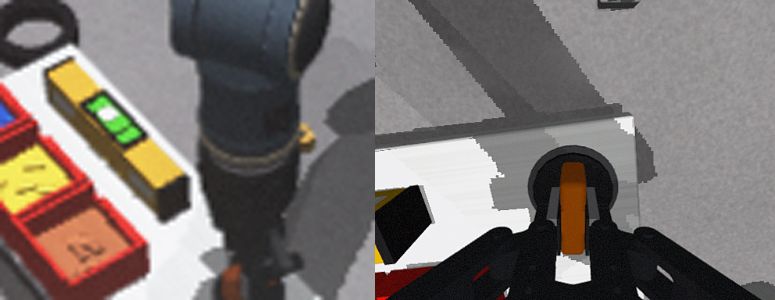

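Left panel (scene): the bubble sits at the window's far end, away from the knob, so the knob end is low and needs the clockwise turn. Right panel (wrist): the knob is well gripped. 28 N is more than needed, so I ease off while turning.

Request:
drive_tool --moves '[[0,[0,0,-0.008],[0,0,0]],[0,[0,0,-0.009],[0,0,0.1]],[0,[0,0,-0.011],[0,0,0.2]],[0,[0,0,-0.013],[0,0,0.3]],[0,[0,0,-0.015],[0,0,0.4]],[0,[0,0,-0.016],[0,0,0.5]],[0,[0,0,-0.017],[0,0,0.57]],[0,[0,0,-0.017],[0,0,0.57]],[0,[0,0,-0.017],[0,0,0.57]]]'

```text
time: 15.75
eef_pos: [537.8, -2.5, 102.1]
orientation: [0.481, 0.877, -0.004, 0.001]
contact_force: [-4.6, -0.7, 17.0]
grip_width: 12.8
gripper_force: 72.1
```

Request:
drive_tool --moves '[[0,[0,0,0],[0,0,0]],[0,[0,0,0],[0,0,0]],[0,[0,0,0],[0,0,0]],[0,[0,0,0],[0,0,0]],[0,[0,0,0],[0,0,0]],[0,[0,0,0],[0,0,0]],[0,[0,0,0],[0,0,0]],[0,[0,0,0],[0,0,0]],[0,[0,0,0],[0,0,0]],[0,[0,0,0],[0,0,0]]]'

```text
time: 17.0
eef_pos: [537.8, -2.5, 102.1]
orientation: [0.481, 0.877, -0.004, 0.001]
contact_force: [-4.4, -1.3, 16.3]
grip_width: 12.8
gripper_force: 72.1
```

```bash
cat > m.py <<'E'
from h import *
# bubble along window axis, from ray-cast pixel positions on the window plane (z ~ 120)
def meas():
    for n in('scene','side'):
        c=bot.camera(n);im=c['color'];h=cv2.cvtColor(im,cv2.COLOR_RGB2HSV)
        p=proj(c,[[541,-199,120]])[0];H,W=h.shape[:2]
        yy,xx=np.mgrid[:H,:W];near=(np.hypot(xx-p[0],yy-p[1])<14)
        g=((cv2.inRange(h,(45,120,50),(75,255,255))>0)&near)
        pts=lambda m:np.array([onz(c,x,y,120)[:2] for y,x in np.argwhere(m)])
        if g.sum()<8: print(n,'hidden');continue
        G=pts(g);ax=np.array([-.033,.9995]);perp=np.array([.9995,.033]);s=G@ax;q=G@perp
        A=pts(near);sa=A@ax;qa=A@perp
        w=((h[...,1]<70)&(h[...,2]>110)&near);Wp=pts(w)
        k=(Wp@ax>s.min()-6)&(Wp@ax<s.max()+6)&(abs(Wp@perp-np.median(q))<9);sw=(Wp@ax)[k]
        mid=(min(s.min(),sw.min())+max(s.max(),sw.max()))/2
        print(n,p.round(),'green',s.min().round(1),s.max().round(1),len(s),'white',sw.min().round(1),sw.mean().round(1),sw.max().round(1),len(sw),'mid',mid.round(1),'off',(sw.mean()-mid).round(1))
    print(bot.get_obs()['contact_force'].round(1))
    return
E
python3 - <<'E'
from m import *
meas()
s=bot.camera('scene')['color'][120:200,190:290];d=bot.camera('side')['color'][100:180,220:320]
cv2.imwrite('pics/k.png',cv2.resize(np.hstack([s,d]),(800,320),interpolation=cv2.INTER_CUBIC)[:,:,::-1])
E
```

```text
scene [220. 150.] green -243.6 -183.8 60 white -226.2 -216.6 -207.6 19 mid -213.7 off -2.9
side [287. 144.] green -238.9 -178.1 39 white -220.4 -210.6 -200.4 15 mid -208.5 off -2.2
[-3.6 -1.7 17.5]
```

View pics/k.png

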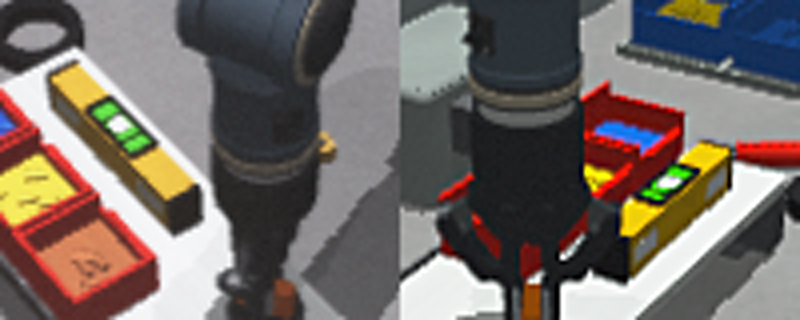

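The bubble (scene crop at about (120,125)) is nearly centred, roughly 2.5 mm towards the far end. A further 0.3 rad clockwise is needed.

Request:
drive_tool --moves '[[0,[0,0,-0.001],[0,0,0.1]],[0,[0,0,-0.003],[0,0,0.19]],[0,[0,0,-0.003],[0,0,0.19]],[0,[0,0,-0.003],[0,0,0.19]],[0,[0,0,-0.003],[0,0,0.19]],[0,[0,0,-0.003],[0,0,0.19]],[0,[0,0,-0.003],[0,0,0.19]],[0,[0,0,-0.003],[0,0,0.19]],[0,[0,0,-0.003],[0,0,0.19]],[0,[0,0,-0.003],[0,0,0.19]],[0,[0,0,-0.003],[0,0,0.19]],[0,[0,0,-0.003],[0,0,0.19]]]'

```text
time: 18.7
eef_pos: [537.5, -2.6, 102.7]
orientation: [0.606, 0.795, -0.004, 0.002]
contact_force: [-4.7, -1.3, 17.3]
grip_width: 12.8
gripper_force: 72.1
```

```bash
python3 - <<'E'
from m import *
meas();meas()
E
```

```text
scene [220. 150.] green -243.6 -185.1 58 white -222.5 -213.8 -205.7 19 mid -214.3 off 0.6
side [287. 144.] green -238.9 -181.3 39 white -218.8 -209.3 -200.4 14 mid -210.1 off 0.8
[-4.9 -0.9 18.2]
scene [220. 150.] green -243.6 -185.1 58 white -222.5 -213.8 -205.7 19 mid -214.3 off 0.6
side [287. 144.] green -238.9 -181.3 40 white -218.8 -209.3 -200.4 14 mid -210.1 off 0.8
[-4.3 -1.1 18. ]
```

```bash
python3 -c "
from rig import bot
print(bot.finish_job())"
```

```text
the job is handed in; nothing more can be done
None
```

The job is handed in: the level lies flat on the strip in front of the bins, released. The gripper still holds the knob, pressing it with about 17 N after a 1.2 rad clockwise turn, and the bubble measured within about 1 mm of centre.

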